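Bin a spent cell in the safety-capped canister

TASK

Throw away the spent battery cell that stands in the tester: press the canister's safety cap down firmly and turn it counter-clockwise (seen from above) to release it, lift it off and set it down on the rubber mat, letting go of it there, then put the cell into the canister through its neck. Put the cap back on, press it down and turn it clockwise until it locks, and let go. Leave the good cells in the rack, the fan and the screwdriver where they are.

Things in the scene. Friction and masses are not known exactly. Their poses are not given: they have to be found in the camera images.
- canister: White square plastic canister 110 x 110 mm, flat shoulder 80 mm high, screwed to the bench. Origin: centre of its underside, z up; the round neck (43 mm outside, 39 at the rim) stands on this axis. Inside 102 x 102 mm, floor 4 mm above the bench. Flanges round the neck hold the cap's inner lugs down; turning the cap is blocked both ways until it is pressed.
- seal (a joint): Sprung rubber ring in the neck's mouth (34 mm inside, 39 outside), sliding down: 0 m with the cap locked, -0.005 when open (its top then 143 mm above the bench; 138 at 0), positive when the cap is pressed further. Spring 1200 N/m: it lifts the cap with 6 N when locked; pressing it 5 mm down takes about 12 N; the cap bottoms out 7 mm down.
- mouth (a point): Centre of the neck's fixed rim, 131 mm above the bench, axes as the canister. The locked cap covers the neck from 106 mm up to 144 mm; below that the neck is bare down to the shoulder at 80 mm.
- cap_mid (a point): Round black cap, 64 mm diameter, 38 mm tall, about 60 g, open below. Point: on its axis half-way up, 19 mm above its lower edge; z up, +x towards the pointer on its top. Locked at the start, this point is 125 mm above the bench; sitting unlocked on the neck 129 mm or more; pressed for turning about 120 mm.
- cell_mid (a point): The spent cell: plain upright cylinder, 18.5 mm diameter, 65 mm tall, 47 g, standing loosely in the tester's cup. Point: on its axis half-way up, 57.5 mm above the bench at the start; z along the cell.
- tester: Grey tester 100 x 80 x 25 mm, fixed to the bench; origin at the centre of its underside, z up. On its top, 20 mm along its +x, stands a black cup, 28 mm outside, 21 mm inside, its rim 43 mm above the bench, its floor 25 mm, which holds the spent cell.
- mat: Square blue-grey rubber mat, 130 x 130 x 2 mm, fixed flat on the bench; origin at the centre of its underside. The cap is set down here.
- rack: Small holder 45 x 110 mm, fixed, with two good cells standing in it, tops 73 mm above the bench; origin at the centre of its underside. Leave alone.
- good1_mid (a point): A good cell in the rack (same size as the spent one), its centre. Leave alone.
- good2_mid (a point): The other good cell in the rack, its centre. Leave alone.
- fan: Black square fan 80 x 80 x 25 mm standing on edge, loose. Origin: centre of its underside. Leave alone.
- screwdriver_grip (a point): Screwdriver 170 mm long lying on the bench at the robot's right; this point is on its handle. Leave alone.
- lock_mark (a point): Small black mark on the canister's shoulder, 46 mm from the neck's axis along the canister's +x, 80 mm above the bench. Locked cap: its pointer is over this mark. Entering or leaving the neck: pointer 60 deg (+-15) counter-clockwise of it seen from above (or that plus 120 or 240 deg; the cap has three equal lugs).
- cap_pointer (a point): Raised grey bar on the cap's top, 16 mm from its axis, 39 mm above its lower edge. To release: press the cap 4 to 7 mm straight down (5 is good), keep pressing and turn 60 deg (45 to 75) counter-clockwise from above, then lift. To lock: lower it there, press as far, keep pressing, turn 60 deg clockwise to the end stop, then let it rise 5 mm into the lock.

How it is judged:
By the outcome, as a careful person would: the job done as asked, in the order asked, and still so for the second after the job is handed in, with the robot touching nothing.
It also fails if it takes over 72 s, if anything falls off the work surface, if the arm or the gripper's body presses on something with over 40 N, if the wrist force passes 120 N, or if a joint passes its speed limit or range.

ROBOT

A 7-joint arm with a two-finger parallel gripper is mounted at the origin on the work surface. World frame = base frame: x ahead of the robot, y to its left, z up, the work surface at z = 0. Lengths are in m, angles in rad, forces in N, time in s.
With the tool pointing down it reaches from about 0.35 to 0.9 m from the base axis. Payload 8.1 kg.
Tool frame: the origin (TCP) lies midway between the tips of the shut fingers; the grasp point (between the pads) lies 19 mm behind it; z points along the fingers, y is the line along which they close (so a half turn about z gives the same grasp; the last joint's range is limited). The gripper opens to 92 mm and grips with 3 to 60 N. Pads are 19 mm wide; open, the fingers measure 130 mm over their backs; the gripper's body (75 mm by 190 mm) begins 47 mm behind the grasp point.
Start: joints at [-1.349, 0.434, 0.025, 1.573, -0.012, 1.134, -0.075], TCP at [0.199, 0.592, 0.227] pointing down, gripper open.
Joint ranges: [-2.62, 2.62], [-0.44, 2.09], [-1.27, 1.32], [0.08, 2.57], [-1.32, 4.46], [0.12, 2], [-2.74, 2.74]. Speed limits (rad/s): [2.22, 2.22, 3.01, 3.01, 3.14, 3.14, 3.14].

INTERFACE

Orientations are given as a rotation vector (axis times angle).
In Python, from cell import readout, get_image, calibration, ticket gives the robot as it stands. The module is installed in compiled form; this text tells all that it offers.
- The arm moves only by the tool move_arm, never from a script. Its argument "series" is a list of rows, each a list of 6 numbers: the shift along the world's x, y, z as a fraction of full scale, then the turn, a rotation vector about the world's x, y, z as a fraction of full scale. A call has 1 to 5 rows; each row is the pose to reach, as a shift and turn from the pose commanded when the call began; what a row does not reach only later rows make up. Full scale, the value 1, is 0.75 m for a shift and 60 degrees for a turn. A row lasts 1/10 s, in which the tool goes at most 50 mm and 8.59 degrees, less where a joint would pass 70% of its speed; a pose out of reach is approached as far as the arm can. A call with a number of a shift or a turn outside -1 to 1 is refused whole. A call with a gripper value outside its range is refused whole. "claw" is the opening, from -1 (shut) to 1 (fully open), so that 0 is half open, set as the call begins (left out, the last holds). The fingers move at their own pace and stop on an object; "squeeze" is the grip in N (left out, the last holds). Time passes only in rows, so rows that repeat a pose let the fingers close. It gives the time, the measured TCP pose, the force, the opening and the grip force at its end, in the units of the state.
- readout.observe(): the state, without advancing time (a new reading comes with each control period).
- get_image(name): name is "scene" or "top" or "wrist"; returns (picture, depth): 384x512x3 uint8, red, green, blue; 384x512 float32, m along the optical axis (not along the pixel's ray), 0 where there is no reading.
- calibration(name): a dict with "fx", "fy", "cx", "cy" (pixels), "k1" (the pictures are not rectified: a ray, as slopes to the right and down, at radius r is drawn at 1 + k1 r^2 times it, then the intrinsics apply), "view" (4x4, takes a point from world to camera coordinates); the wrist camera has in their place "mount" (4x4, takes a point from camera to tool coordinates, whose origin is the TCP and whose axes are the flange's). Camera axes: x right, y down, z forward; pixel columns grow to the right and rows downward; lengths in m; the calibration is good to about 2 mm. A picture is of the moment at which its call begins: read the wrist's pose just before it. calibration takes no time and is no camera call.
- ticket.sign_off(): hands the job in; it is judged then, once.
The state is a dict: "clock": time; "joints": joint angles; "dq": joint speeds; "joint_efforts": joint torques, N m; "position": TCP position; "ee_rot": TCP orientation; "force": force on the tool from outside, world axes, zero at the start; "ft_torque": the same for the moment, N m; "width": opening from 0.0 (shut) to 1.0 (fully open); "gripper_force": force on a finger pad.
Only numpy, scipy, OpenCV 4.12 (cv2) and the standard library are available. Lean on these libraries where they do the work, as an engineer would, in place of code of your own. Each camera call takes 0.05 s, during which the arm holds its last target. There are 200 camera calls.

## Working session

There is one attempt and no reset: what is moved stays moved. The work goes in short steps, Python scripts to look and compute and a tool call to move; the robot and the scene stay as the last step left them, time stands still between calls to the robot, and variables do not carry over. Pictures are saved under pics/ and viewed, at most 13 in all, crops included, and the job is handed in when it is done.

Besides the shell and the picture viewer there is one more tool, called after ">>>" as name(argument=value, ...), one argument or row to a line, values as JSON. move_arm: Moves the arm, as the interface text tells. Shift numbers are shares of 0.75 m and turn numbers shares of 60 degrees, none past 1 either way. Its arguments: {"type":"object","properties":{"series":{"type":"array"},"claw":{"type":"number"},"squeeze":{"type":"number"}},"required":["series"]}

```bash
mkdir -p pics; cat > h.py <<'E'
import numpy as np, cv2
from cell import readout, get_image, calibration, ticket
from scipy.spatial.transform import Rotation as R
def ray(name,u,v,st=None):
    c=calibration(name); d=np.array([(u-c['cx'])/c['fx'],(v-c['cy'])/c['fy']]); s=d.copy()
    for _ in range(20): s=d/(1+c['k1']*(s@s))
    r=np.array([*s,1.])
    if name=='wrist':
        T=np.eye(4); T[:3,:3]=R.from_rotvec(st['ee_rot']).as_matrix(); T[:3,3]=st['position']; M=T@np.array(c['mount'])
    else: M=np.linalg.inv(np.array(c['view']))
    return M[:3,3],M[:3,:3]@r
def onz(name,u,v,z,st=None):
    o,d=ray(name,u,v,st); return o+d*(z-o[2])/d[2]
def bydepth(name,u,v,dep,st=None):
    o,d=ray(name,u,v,st); return o+d*dep
E
python3 - <<'E'
from h import *
s=readout.observe(); print(s)
for n in('scene','top'):
    p,d=get_image(n); np.savez(n+'0.npz',p=p,d=d); cv2.imwrite(f'pics/{n}0.png',p[...,::-1]); c=calibration(n); print(n,c['fx'],c['k1'],np.linalg.inv(np.array(c['view'])).round(3))
print(calibration('wrist'))
E
```

```text
{'clock': 0.0, 'joints': array([-1.34856532,  0.435215  ,  0.02495823,  1.57410279, -0.01158223,
        1.13403862, -0.07510063]), 'dq': array([-0.00048375, -0.00012161,  0.00084816, -0.00027423,  0.00063938,
       -0.00072785,  0.00129381]), 'joint_efforts': array([ 1.85463236e-04, -6.67855167e+01,  9.84759182e-01, -3.14450705e+01,
       -6.05320581e-02,  4.27888229e-02,  2.03947584e-04]), 'position': array([0.19935183, 0.59179455, 0.22594759]), 'ee_rot': array([-5.08062503e-01, -3.10012903e+00,  2.53767489e-03]), 'force': array([ 0.37613576, -0.23895921, -1.04180697]), 'ft_torque': array([-0.01983578,  0.04277773,  0.00104419]), 'gripper_force': 0.0, 'width': 0.9997077959724295}
scene 453.8277305831853 -0.17361302444268692 [[-0.603  0.548 -0.579  1.189]
 [ 0.798  0.423 -0.43   0.356]
 [ 0.009 -0.721 -0.692  0.804]
 [ 0.     0.     0.     1.   ]]
top 400.4960042627017 -0.08662817188280135 [[ 0.006 -0.994  0.11   0.482]
 [-1.    -0.007 -0.013 -0.075]
 [ 0.014 -0.11  -0.994  1.095]
 [ 0.     0.     0.     1.   ]]
{'fx': 287.17755760306835, 'fy': 287.17755760306835, 'cx': 257.5914921134073, 'cy': 189.22322477243577, 'k1': 0.01057744260629906, 'mount': array([[-5.36993298e-04, -9.54451296e-01, -2.98366276e-01,
         8.11549090e-02],
       [ 9.99999223e-01, -1.76890707e-04, -1.23391732e-03,
        -2.33947760e-04],
       [ 1.12493576e-03, -2.98366707e-01,  9.54450650e-01,
        -1.58789910e-01],
       [ 0.00000000e+00,  0.00000000e+00,  0.00000000e+00,
         1.00000000e+00]])}
```

View pics/top0.png

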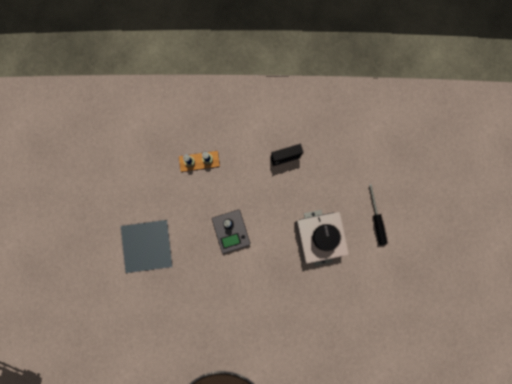

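View pics/scene0.png

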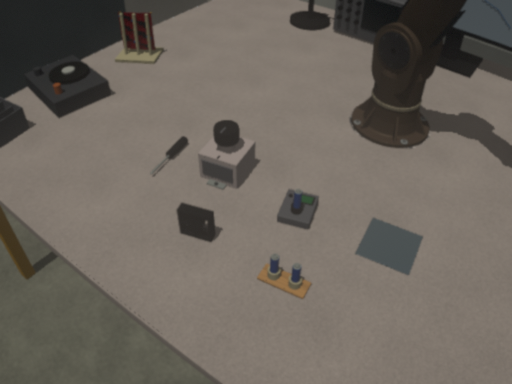

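The top view shows the cap at (326,238) on the white canister, the cell at (228,224) on the tester (231,232), the mat at (147,246), the rack at (199,161), the fan at (287,155) and the screwdriver at (379,220). The scene view agrees with this.

```bash
python3 - <<'E'
from h import *
z=np.load('top0.npz'); p=z['p'].astype(int); d=z['d']
g=p.sum(2)
def comp(mask,u,v,name,zz):
    n,l,st,c=cv2.connectedComponentsWithStats(mask.astype(np.uint8))
    k=l[v,u]; 
    m=(l==k).astype(np.uint8); cnt=max(cv2.findContours(m,0,2)[0],key=cv2.contourArea)
    r=cv2.minAreaRect(cnt); print(name,k,st[k],c[k].round(1),r,onz('top',*r[0],zz).round(4))
    bp=[onz('top',*q,zz)[:2].round(3).tolist() for q in cv2.boxPoints(r)]; print(bp)
for n,(u,v) in dict(cap=(326,240),cell=(228,224),can=(306,250),mat=(147,246),tester=(240,218)).items(): print(n,p[v,u],d[v,u],bydepth('top',u,v,d[v,u]).round(4))
roi=np.zeros(g.shape,bool); roi[200:280,285:365]=1
comp((g<90)&roi,326,240,'cap',.144)
comp((p[...,0]>150)&roi,306,250,'can',.08)
b=np.zeros(g.shape,bool);b[205:290,105:190]=1
comp((p[...,0]<p[...,2]+3)&b,147,246,'mat',.002)
h=np.vectorize(lambda v,u: bydepth('top',u,v,d[v,u])[2])
vv,uu=np.mgrid[205:245,205:255]; H=h(vv,uu)
m=H>.075; print('cell',m.sum(),uu[m].mean(),vv[m].mean(),onz('top',uu[m].mean(),vv[m].mean(),.09).round(4),H.max())
m=(H>.018)&(H<.04); print('tester',onz('top',uu[m].mean(),vv[m].mean(),.025))
big=cv2.resize(z['p'][195:275,195:355],None,fx=5,fy=5,interpolation=cv2.INTER_CUBIC); cv2.imwrite('pics/topcrop.png',np.clip(big[...,::-1]*1.6,0,255))
E
```

```text
cap [24 22 21] 0.94726914 [ 0.4802 -0.2533  0.1439]
cell [130 131 123] 1.0060039 [ 0.519  -0.0172  0.086 ]
can [179 164 153] 1.0097016 [ 0.4547 -0.2146  0.0777]
mat [80 87 89] 1.0825998 [ 0.4604  0.208  -0.0005]
tester [98 91 89] 1.0660341 [ 0.5373 -0.0456  0.028 ]
cap 1 [313 226  26  24 444] [325.6 238.4] ((325.5, 237.5), (23.0, 25.0), 90.0) [ 0.4861 -0.2522  0.144 ]
[[0.513, -0.223], [0.513, -0.283], [0.459, -0.282], [0.459, -0.222]]
can 15 [ 298  211   52   51 1023] [322.7 234. ] ((324.0048828125, 237.8560791015625), (47.49326705932617, 44.49001693725586), 77.90524291992188) [ 0.4854 -0.2603  0.08  ]
[[0.532, -0.192], [0.556, -0.304], [0.439, -0.328], [0.415, -0.217]]
mat 1 [ 121  221   51   51 2126] [145.9 246. ] ((145.86607360839844, 245.89501953125), (46.74873352050781, 46.0267448425293), 83.0887680053711) [0.4607 0.2105 0.002 ]
[[0.515, 0.283], [0.532, 0.158], [0.406, 0.139], [0.39, 0.263]]
cell 53 227.62264150943398 223.0754716981132 [ 0.5211 -0.0165  0.09  ] 1.0949650104865216
tester [ 0.50752658 -0.02163397  0.025     ][ WARN:0@3.181] global loadsave.cpp:1063 imwrite_ Unsupported depth image for selected encoder is fallbacked to CV_8U.
```

View pics/topcrop.png

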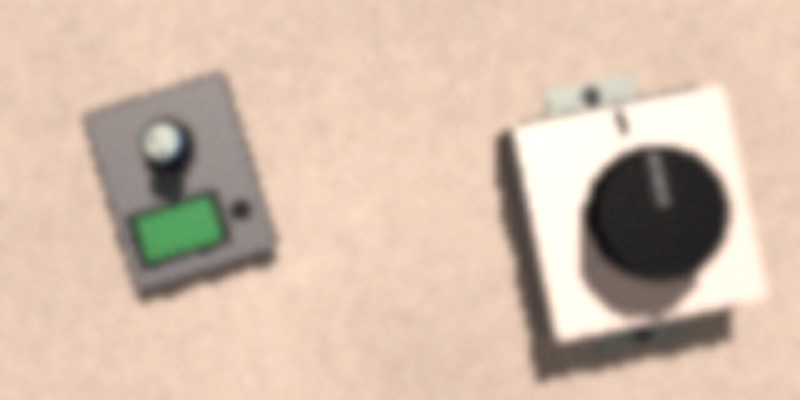

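The close-up shows the cap centred on the canister, with the pointer at (660,180) and the lock mark at (622,122). The cap is at about (0.484, -0.253), and its lock heading is about +12°.

>>> move_arm(
  series=[
    [0.05, -0.141, 0.008, 0, 0, -0.2],
    [0.095, -0.282, 0.017, 0, 0, -0.412],
    [0.095, -0.282, 0.017, 0, 0, -0.412],
    [0.095, -0.282, 0.017, 0, 0, -0.412],
    [0.095, -0.282, 0.017, 0, 0, -0.412],
  ],
  claw=1,
)

```text
clock: 0.6
position: [0.2721, 0.3763, 0.2395]
ee_rot: [1.165, 2.917, -0.002]
force: [-0.1, 0.3, 0.6]
width: 1.003
gripper_force: 0.0
```

>>> move_arm(
  series=[
    [0.095, -0.282, 0.017, 0, 0, -0.412],
    [0.095, -0.282, 0.017, 0, 0, -0.412],
    [0.095, -0.282, 0.017, 0, 0, -0.412],
    [0.095, -0.282, 0.017, 0, 0, -0.412],
    [0.095, -0.282, 0.017, 0, 0, -0.412],
  ],
)

```text
clock: 1.1
position: [0.3425, 0.1652, 0.2524]
ee_rot: [-1.764, -2.6, 0.0]
force: [-0.3, 0.1, -0.2]
width: 0.997
gripper_force: 0.0
```

>>> move_arm(
  series=[
    [0.095, -0.282, 0.017, 0, 0, -0.412],
    [0.095, -0.282, 0.017, 0, 0, -0.412],
    [0.095, -0.282, 0.017, 0, 0, -0.412],
    [0.095, -0.282, 0.017, 0, 0, -0.412],
    [0.095, -0.282, 0.017, 0, 0, -0.412],
  ],
)

```text
clock: 1.6
position: [0.4137, -0.0464, 0.2655]
ee_rot: [2.279, 2.161, 0.001]
force: [-0.8, 0.6, -0.5]
width: 1.005
gripper_force: 0.0
```

>>> move_arm(
  series=[
    [0.095, -0.282, 0.017, 0, 0, -0.412],
    [0.095, -0.282, 0.017, 0, 0, -0.412],
    [0.095, -0.282, 0.017, 0, 0, -0.412],
    [0.095, -0.282, 0.017, 0, 0, -0.412],
    [0.095, -0.282, 0.017, 0, 0, -0.412],
  ],
)

```text
clock: 2.1
position: [0.4847, -0.2579, 0.2777]
ee_rot: [2.687, 1.624, -0.002]
force: [-0.2, 0.2, -0.8]
width: 0.999
gripper_force: 0.0
```

```bash
python3 - <<'E'
from h import *
s=readout.observe(); p,d=get_image('wrist'); np.savez('w1.npz',p=p,d=d,pos=s['position'],rot=s['ee_rot'])
cv2.imwrite('pics/w1.png',p[...,::-1]); print(s['position'],s['ee_rot'],s['joints'].round(3))
E
```

```text
[ 0.48466022 -0.25791473  0.27769821] [ 2.68661576e+00  1.62444756e+00 -2.42692684e-03] [-0.262  0.338  0.885  1.734 -0.277  1.2    0.213]
```

View pics/w1.png

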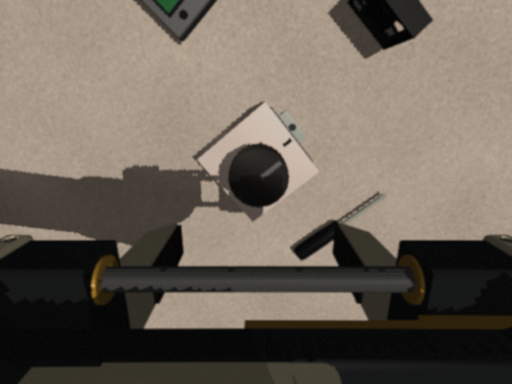

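The wrist view shows the cap centred near (258,175), the pointer bar from (262,178) to (282,162), and the lock mark at (287,142).

```bash
python3 - <<'E'
from h import *
z=np.load('w1.npz'); p=z['p'].astype(int); d=z['d']; st=dict(position=z['pos'],ee_rot=z['rot'])
# depth-based: points with z near .144
P=[];Q=[]
for v in range(120,225):
  for u in range(200,320):
    if d[v,u]>0:
      w=bydepth('wrist',u,v,d[v,u],st)
      if abs(w[2]-.144)<.006: P.append((u,v,*w))
P=np.array(P); print(len(P),P.mean(0).round(4),np.median(P[:,4]))
(c,r)=cv2.minEnclosingCircle(P[:,2:4].astype(np.float32)); print('circ',c,r)
A=P[:,2:4]; print('bbox centre',(A.max(0)+A.min(0))/2,(A.max(0)-A.min(0)))
g=p.sum(2); m=np.zeros(g.shape,np.uint8); m[130:222,205:315]=(g[130:222,205:315]<110)
n,l,s,cc=cv2.connectedComponentsWithStats(m);k=l[175,245];cnt=max(cv2.findContours((l==k).astype(np.uint8),0,1)[0],key=cv2.contourArea)
e=cv2.fitEllipse(cv2.convexHull(cnt)); print(s[k],e,onz('wrist',*e[0],.144,st))
# pointer: centroid of bright in cap
mm=np.zeros(g.shape,np.uint8); cv2.ellipse(mm,(e[0],(e[1][0]-8,e[1][1]-8),e[2]),1,-1)
b=(mm>0)&(g>110); vs,us=np.nonzero(b); ptr=onz('wrist',us.mean(),vs.mean(),.145,st); print('ptr',us.mean(),vs.mean(),ptr,b.sum())
lm=onz('wrist',287,142,.08,st); print('lm',lm)
cap=onz('wrist',*e[0],.144,st)
for q in(ptr,lm): dd=q-cap; print(np.hypot(*dd[:2]),np.degrees(np.arctan2(dd[1],dd[0])))
E
```

```text
Traceback (most recent call last):
  File "h.py", line 15, in bydepth
    o,d=ray(name,u,v,st); return o+d*dep
        ~~~^^^^^^^^^^^^^
  File "h.py", line 5, in ray
    c=calibration(name); d=np.array([(u-c['cx'])/c['fx'],(v-c['cy'])/c['fy']]); s=d.copy()
ValueError: time passes only in moves, steps and waits
```

```bash
sed -i 's/^def ray/from functools import lru_cache\ncal=lru_cache(calibration)\ndef ray/; s/c=calibration(name)/c=cal(name)/' h.py; cat > cap.py <<'E'
from h import *
z=np.load('w1.npz'); p=z['p'].astype(int); d=z['d']; st=dict(position=z['pos'],ee_rot=z['rot'])
P=[]
for v in range(120,225):
  for u in range(200,320):
    if d[v,u]>0:
      w=bydepth('wrist',u,v,d[v,u],st)
      if abs(w[2]-.144)<.006: P.append((u,v,*w))
P=np.array(P); print(len(P),P.mean(0).round(4),np.median(P[:,4]))
(c,r)=cv2.minEnclosingCircle(P[:,2:4].astype(np.float32)); print('circ',c,r)
g=p.sum(2); m=np.zeros(g.shape,np.uint8); m[130:222,205:315]=(g[130:222,205:315]<110)
n,l,s,cc=cv2.connectedComponentsWithStats(m);k=l[175,245];cnt=max(cv2.findContours((l==k).astype(np.uint8),0,1)[0],key=cv2.contourArea)
e=cv2.fitEllipse(cv2.convexHull(cnt)); print(s[k],e,onz('wrist',*e[0],.144,st))
mm=np.zeros(g.shape,np.uint8); cv2.ellipse(mm,(e[0],(e[1][0]-8,e[1][1]-8),e[2]),1,-1)
b=(mm>0)&(g>110); vs,us=np.nonzero(b); ptr=onz('wrist',us.mean(),vs.mean(),.145,st); print('ptr',us.mean(),vs.mean(),ptr,b.sum())
lm=onz('wrist',287,142,.08,st); print('lm',lm)
for cap in (np.array([*P.mean(0)[2:4],.144]),onz('wrist',*e[0],.144,st)):
  for q in(ptr,lm): dd=q-cap; print(np.hypot(*dd[:2]),np.degrees(np.arctan2(dd[1],dd[0])))
E
python3 cap.py
```

```text
2834 [ 2.581256e+02  1.774404e+02  4.860000e-01 -2.567000e-01  1.450000e-01] 0.14502622137719126
circ (0.4854682981967926, -0.25761252641677856) 0.032544150948524475
[ 229  145   58   62 2062] ((257.67510986328125, 175.91717529296875), (57.69523620605469, 61.374698638916016), 11.008667945861816) [ 0.48630704 -0.25504485  0.144     ]
ptr 261.7321711568938 161.39144215530902 [ 0.49734767 -0.24302919  0.145     ] 631
lm [ 0.53065216 -0.24868115  0.08      ]
0.01781194674669922 50.24411808650017
0.045413181601176945 10.199302108796301
0.016317827554219948 47.42154561597586
0.044799400700544806 8.166410357190905
```

>>> move_arm(
  series=[
    [0.001, 0.001, -0.06, 0, 0, 0],
    [0.001, 0.001, -0.12, 0, 0, 0],
    [0.001, 0.001, -0.175, 0, 0, 0],
    [0.001, 0.001, -0.21, 0, 0, 0],
    [0.001, 0.001, -0.228, 0, 0, 0],
  ],
)

```text
clock: 2.65
position: [0.4838, -0.2518, 0.1043]
ee_rot: [-2.683, -1.628, 0.004]
force: [-0.4, -0.9, 0.5]
width: 1.002
gripper_force: 0.0
```

>>> move_arm(
  series=[
    [0, 0, 0, 0, 0, 0],
    [0, 0, 0, 0, 0, 0],
    [0, 0, 0, 0, 0, 0],
    [0, 0, 0, 0, 0, 0],
    [0, 0, 0, 0, 0, 0],
  ],
  claw=0.2,
  squeeze=50,
)

```text
clock: 3.15
position: [0.4871, -0.2538, 0.1082]
ee_rot: [2.682, 1.628, 0.004]
force: [5.3, -2.3, 2.7]
width: 0.693
gripper_force: 50.0
```

>>> move_arm(
  series=[
    [0, 0, 0, 0, 0, 0],
    [0, 0, 0, 0, 0, 0],
    [0, 0, 0, 0, 0, 0],
  ],
)

```text
clock: 3.45
position: [0.4866, -0.2536, 0.1078]
ee_rot: [2.683, 1.629, 0.003]
force: [3.4, -1.3, 5.7]
width: 0.694
gripper_force: 50.0
```

```bash
python3 - <<'E'
from h import *
s=readout.observe(); p,d=get_image('wrist'); print(s['position'],s['force'],s['ft_torque'])
cv2.imwrite('pics/w2.png',np.clip(p[...,::-1].astype(float)*1.8,0,255).astype(np.uint8)); np.savez('w2.npz',p=p,d=d,pos=s['position'],rot=s['ee_rot'])
P=np.array([(u,v,*bydepth('wrist',u,v,d[v,u],s)) for v in range(100,384) for u in range(130,390) if d[v,u]>0])
P=P[abs(P[:,4]-.144)<.004]; print(len(P),P.min(0).round(3),P.max(0).round(3),P.mean(0).round(4))
P=P[(np.hypot(P[:,2]-.4866,P[:,3]+.2536)<.045)]
print(len(P),cv2.minEnclosingCircle(P[:,2:4].astype(np.float32)))
E
```

```text
[ 0.48656386 -0.25356468  0.10781477] [ 3.36515741 -1.34337986  5.65829127] [-0.37962269 -0.68892587  0.03118858]
8176 [ 1.59e+02  2.16e+02  4.49e-01 -2.88e-01  1.40e-01] [ 3.56e+02  3.19e+02  5.34e-01 -2.22e-01  1.48e-01] [ 2.574128e+02  2.665625e+02  4.876000e-01 -2.512000e-01  1.445000e-01]
8048 ((0.49124231934547424, -0.24487675726413727), 0.04378478601574898)
```

View pics/w2.png

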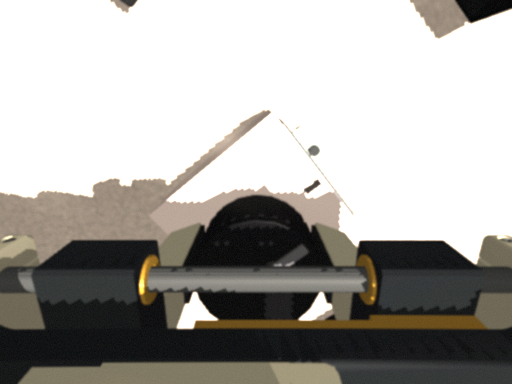

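The brightened view shows the cap gripped between the fingers, centred at column 258, with its near top rim at row 222 or so and its far rim at about row 320.

```bash
python3 - <<'E'
from h import *
z=np.load('w2.npz'); d=z['d'];p=z['p'].astype(int); st=dict(position=z['pos'],ee_rot=z['rot']); Rm=R.from_rotvec(z['rot']).as_matrix()
for v in list(range(190,236,4))+list(range(296,330,3)):
    w=bydepth('wrist',257,v,d[v,257],st); print(v,p[v,257].sum(),w[2].round(4),(Rm.T@(w-z['pos']))[:2].round(4))
E
```

```text
190 361 0.0047 [-0.0022 -0.0006]
194 223 0.0051 [-0.0061 -0.0006]
198 42 0.113 [ 0.0275 -0.0003]
202 36 0.1187 [ 0.0271 -0.0003]
206 38 0.1265 [ 0.0277 -0.0003]
210 33 0.1304 [ 0.0271 -0.0003]
214 29 0.1369 [ 0.0276 -0.0003]
218 35 0.1422 [ 0.0277 -0.0002]
222 78 0.145 [ 0.0269 -0.0002]
226 51 0.1453 [ 0.0251 -0.0002]
230 16 0.1437 [ 0.0223 -0.0002]
234 19 0.1447 [ 0.0207 -0.0002]
296 23 0.1448 [-0.0136 -0.0003]
299 24 0.1439 [-0.0161 -0.0003]
302 21 0.145 [-0.017  -0.0003]
305 22 0.2666 [0.0811 0.0001]
308 24 0.1448 [-0.0209 -0.0003]
311 21 0.1436 [-0.0237 -0.0003]
314 28 0.1431 [-0.026  -0.0003]
317 23 0.1439 [-0.0272 -0.0003]
320 105 0.2012 [ 0.0223 -0.0001]
323 125 0.2015 [ 0.0216 -0.0001]
326 125 0.2035 [ 0.0224 -0.0001]
329 49 0.2078 [ 0.0255 -0.0001]
```

>>> move_arm(
  series=[
    [0, 0, 0, 0, 0, 0],
    [0, 0, 0, 0, 0, 0],
    [-0.001, -0.006, 0, 0, 0, 0],
    [-0.001, -0.006, 0, 0, 0, 0],
    [-0.001, -0.006, 0, 0, 0, 0],
  ],
  claw=0.8,
)

```text
clock: 4.0
position: [0.4841, -0.2575, 0.1066]
ee_rot: [-2.686, -1.629, 0.001]
force: [-0.4, 1.5, -0.7]
width: 0.901
gripper_force: 0.0
```

>>> move_arm(
  series=[
    [0, 0, 0, 0, 0, 0],
    [0, 0, 0, 0, 0, 0],
    [0, 0, 0, 0, 0, 0],
    [0, 0, 0, 0, 0, 0],
    [0, 0, 0, 0, 0, 0],
  ],
  claw=0.2,
  squeeze=55,
)

```text
clock: 4.5
position: [0.4845, -0.2574, 0.1067]
ee_rot: [2.686, 1.63, 0.0]
force: [0.4, -0.0, -0.9]
width: 0.697
gripper_force: 55.0
```

>>> move_arm(
  series=[
    [0, 0, -0.004, 0, 0, 0],
    [0, 0, -0.007, 0, 0, 0],
    [0, 0, -0.008, 0, 0, 0],
    [0, 0, -0.008, 0, 0, 0],
  ],
)

```text
clock: 4.9
position: [0.4848, -0.2575, 0.1014]
ee_rot: [2.686, 1.63, 0.001]
force: [-1.6, 2.4, 11.7]
width: 0.692
gripper_force: 55.0
```

>>> move_arm(
  series=[
    [0, 0, 0, 0, 0, 0.1],
    [0, 0, 0, 0, 0, 0.2],
    [0, 0, 0, 0, 0, 0.3],
    [0, 0, 0, 0, 0, 0.4],
    [0, 0, 0, 0, 0, 0.5],
  ],
)

```text
clock: 5.4
position: [0.4856, -0.2583, 0.1019]
ee_rot: [2.166, 2.272, 0.002]
force: [-1.1, 1.1, 10.7]
width: 0.702
gripper_force: 55.0
```

>>> move_arm(
  series=[
    [0, 0, 0, 0, 0, 0.1],
    [0, 0, 0, 0, 0, 0.2],
    [0, 0, 0, 0, 0, 0.3],
    [0, 0, 0, 0, 0, 0.4],
    [0, 0, 0, 0, 0, 0.5],
  ],
)

```text
clock: 5.9
position: [0.4857, -0.2583, 0.102]
ee_rot: [1.504, 2.755, 0.001]
force: [-0.0, 0.8, 10.1]
width: 0.698
gripper_force: 55.0
```

>>> move_arm(
  series=[
    [0, 0, 0, 0, 0, 0],
    [0, 0, 0, 0, 0, 0],
  ],
)

```text
clock: 6.1
position: [0.4857, -0.2583, 0.102]
ee_rot: [1.509, 2.752, 0.001]
force: [-0.3, 0.3, 10.7]
width: 0.7
gripper_force: 55.0
```

```bash
python3 -c "
from h import *
s=readout.observe();print(s['ft_torque'],s['force'],s['joints'].round(2),R.from_rotvec(s['ee_rot']).as_matrix()[:,1])"
```

```text
[-0.10233796  0.02762337  0.11797362] [-0.30396402  0.26892316 10.71251707] [ 0.07  0.47  0.44  1.93 -0.28  0.79  1.23] [0.84321375 0.53757457 0.00203585]
```

>>> move_arm(
  series=[
    [0, 0, 0.01, 0, 0, 0],
    [0, 0, 0.025, 0, 0, 0],
    [0, 0, 0.05, 0, 0, 0],
    [0, 0, 0.1, 0, 0, 0],
    [0, 0, 0.15, 0, 0, 0],
  ],
)

```text
clock: 6.6
position: [0.4834, -0.2571, 0.2141]
ee_rot: [-1.51, -2.752, 0.001]
force: [0.8, -1.1, -0.2]
width: 0.692
gripper_force: 55.0
```

>>> move_arm(
  series=[
    [0, 0, 0, 0, 0, 0],
    [0, 0, 0, 0, 0, 0],
    [0, 0, 0, 0, 0, 0],
  ],
)

```text
clock: 6.9
position: [0.4837, -0.2569, 0.2124]
ee_rot: [-1.51, -2.753, 0.0]
force: [-0.6, 0.2, -0.2]
width: 0.693
gripper_force: 55.0
```

```bash
python3 -c "
from h import *
s=readout.observe();print(s['position'],s['force'])
p,d=get_image('scene');cv2.imwrite('pics/s2.png',cv2.resize(p[90:230,150:350],None,fx=3,fy=3)[...,::-1])"
```

```text
[ 0.48373993 -0.25687443  0.21237599] [-0.57739593  0.24383336 -0.19117127]
```

View pics/s2.png

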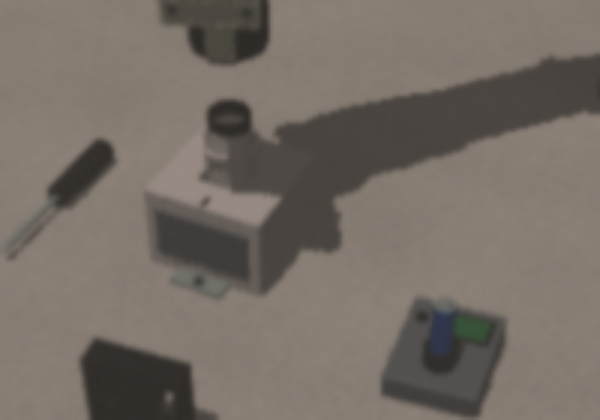

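The cap is in the gripper and the neck at (228,115) in this crop is open. The cell is still in the tester. Next I carry the cap to the mat.

>>> move_arm(
  series=[
    [-0.003, 0.05, 0, 0, 0, 0],
    [-0.006, 0.115, 0, 0, 0, 0],
    [-0.009, 0.18, 0, 0, 0, 0],
    [-0.012, 0.245, 0, 0, 0, 0],
    [-0.015, 0.311, 0, 0, 0, 0],
  ],
)

```text
clock: 7.45
position: [0.4721, -0.0224, 0.2123]
ee_rot: [-1.511, -2.753, 0.002]
force: [1.4, 0.5, -0.3]
width: 0.697
gripper_force: 55.0
```

>>> move_arm(
  series=[
    [-0.003, 0.065, 0, 0, 0, 0],
    [-0.006, 0.13, 0, 0, 0, 0],
    [-0.009, 0.195, 0, 0, 0, 0],
    [-0.012, 0.26, 0, 0, 0, 0],
    [-0.015, 0.311, 0, 0, 0, 0],
  ],
)

```text
clock: 7.95
position: [0.4606, 0.2119, 0.2122]
ee_rot: [-1.507, -2.755, 0.002]
force: [0.9, -0.9, -0.4]
width: 0.694
gripper_force: 55.0
```

>>> move_arm(
  series=[
    [0, 0, -0.06, 0, 0, 0],
    [0, 0, -0.12, 0, 0, 0],
    [0, 0, -0.18, 0, 0, 0],
    [0, 0, -0.225, 0, 0, 0],
    [0, 0, -0.255, 0, 0, 0],
  ],
)

```text
clock: 8.45
position: [0.4598, 0.2078, 0.0185]
ee_rot: [-1.51, -2.752, 0.007]
force: [-0.0, 0.3, 0.3]
width: 0.697
gripper_force: 55.0
```

>>> move_arm(
  series=[
    [0, 0, -0.008, 0, 0, 0],
    [0, 0, -0.012, 0, 0, 0],
    [0, 0, -0.015, 0, 0, 0],
    [0, 0, -0.015, 0, 0, 0],
  ],
)

```text
clock: 8.85
position: [0.4625, 0.2094, 0.0115]
ee_rot: [1.511, 2.754, 0.002]
force: [-0.9, 0.4, 0.4]
width: 0.693
gripper_force: 55.0
```

>>> move_arm(
  series=[
    [0, 0, -0.002, 0, 0, 0],
    [0, 0, -0.005, 0, 0, 0],
    [0, 0, -0.006, 0, 0, 0],
    [0, 0, -0.006, 0, 0, 0],
  ],
)

```text
clock: 9.25
position: [0.462, 0.2091, 0.0063]
ee_rot: [1.511, 2.754, 0.0]
force: [0.1, 0.1, 0.1]
width: 0.697
gripper_force: 55.0
```

```bash
python3 -c "
from h import *
s=readout.observe();print(s['position'],s['force'])"
```

```text
[0.46196712 0.2090928  0.00629085] [0.09397713 0.05307154 0.08563207]
```

>>> move_arm(
  series=[
    [0, 0, -0.001, 0, 0, 0],
    [0, 0, -0.002, 0, 0, 0],
    [0, 0, -0.003, 0, 0, 0],
    [0, 0, -0.003, 0, 0, 0],
  ],
)

```text
clock: 9.65
position: [0.4619, 0.209, 0.0039]
ee_rot: [-1.511, -2.754, 0.0]
force: [0.2, 0.2, -1.4]
width: 0.692
gripper_force: 55.0
```

>>> move_arm(
  series=[
    [0, 0, -0.001, 0, 0, 0],
    [0, 0, -0.0015, 0, 0, 0],
    [0, 0, -0.0015, 0, 0, 0],
  ],
)

```text
clock: 9.95
position: [0.462, 0.2091, 0.0028]
ee_rot: [1.511, 2.754, -0.0]
force: [0.4, 0.5, -0.2]
width: 0.693
gripper_force: 55.0
```

>>> move_arm(
  series=[
    [0, 0, 0, 0, 0, 0],
    [0, 0, 0, 0, 0, 0],
    [0, 0, 0, 0, 0, 0],
    [0, 0, 0, 0, 0, 0],
  ],
  claw=0.9,
)

```text
clock: 10.35
position: [0.462, 0.2091, 0.0029]
ee_rot: [1.511, 2.754, 0.0]
force: [-0.4, 0.8, -0.8]
width: 0.94
gripper_force: 0.0
```

>>> move_arm(
  series=[
    [0, 0, 0.01, 0, 0, 0],
    [0, 0, 0.07, 0, 0, 0],
    [0, 0, 0.13, 0, 0, 0],
    [0, 0, 0.19, 0, 0, 0],
    [0, 0, 0.24, 0, 0, 0],
  ],
)

```text
clock: 10.85
position: [0.4622, 0.209, 0.1859]
ee_rot: [1.511, 2.753, 0.003]
force: [0.2, 0.2, 0.1]
width: 0.949
gripper_force: 0.0
```

```bash
python3 -c "
from h import *
p,d=get_image('top');np.savez('t2.npz',p=p,d=d);cv2.imwrite('pics/t2.png',np.clip(cv2.resize(p[190:290,100:260],None,fx=5,fy=5)[...,::-1]*1.5,0,255).astype(np.uint8))"
```

>>> move_arm(
  series=[
    [0.016, -0.06, 0.008, 0, 0, 0],
    [0.032, -0.12, 0.015, 0, 0, 0],
    [0.048, -0.18, 0.02, 0, 0, 0],
    [0.064, -0.24, 0.02, 0, 0, 0],
    [0.079, -0.303, 0.02, 0, 0, 0],
  ],
  claw=0,
)

```text
clock: 11.4
position: [0.5215, -0.0197, 0.1986]
ee_rot: [1.51, 2.754, 0.002]
force: [2.4, 0.6, 0.1]
width: 0.571
gripper_force: 0.0
```

>>> move_arm(
  series=[
    [0, 0, 0, 0, 0, 0],
    [0, 0, 0, 0, 0, 0],
    [0, 0, 0, 0, 0, 0],
  ],
)

```text
clock: 11.7
position: [0.5209, -0.0169, 0.1979]
ee_rot: [-1.509, -2.755, -0.001]
force: [0.4, 0.8, -0.3]
width: 0.499
gripper_force: 0.0
```

```bash
python3 - <<'E'
from h import *
s=readout.observe(); p,d=get_image('wrist'); np.savez('w3.npz',p=p,d=d,pos=s['position'],rot=s['ee_rot'])
print(s['position'])
t=np.load('t2.npz')['p']
a=cv2.resize(p,None,fx=1,fy=1); b=cv2.resize(t[190:290,100:228],(512,400))
cv2.imwrite('pics/c3.png',np.clip(np.vstack([a[:200],b])[...,::-1]*1.5,0,255).astype(np.uint8))
P=np.array([(u,v,*bydepth('wrist',u,v,d[v,u],s)) for v in range(60,384) for u in range(100,420) if 0<d[v,u]<.5])
k=(abs(P[:,4]-.09)<.004)&(np.hypot(P[:,2]-.52,P[:,3]+.017)<.03); Q=P[k]; print(len(Q),Q.mean(0).round(4),cv2.minEnclosingCircle(Q[:,2:4].astype(np.float32)))
E
```

```text
[ 0.52091477 -0.01688108  0.1979421 ]
269 [ 2.583086e+02  1.846097e+02  5.199000e-01 -1.500000e-02  8.990000e-02] ((0.5203174948692322, -0.01550364214926958), 0.009272659197449684)
```

View pics/c3.png

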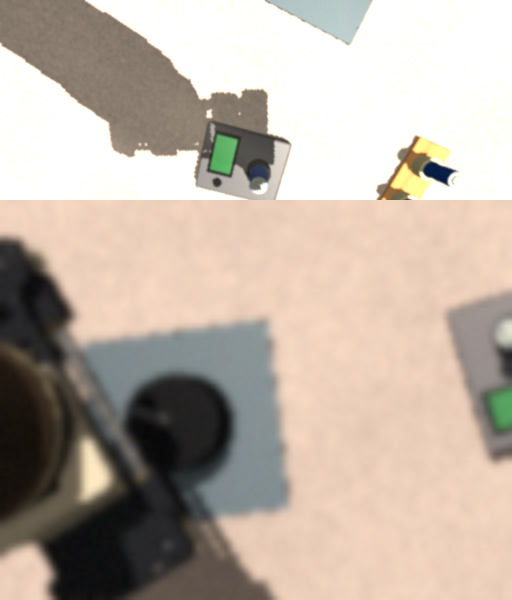

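The lower half shows the cap upright on the mat at (180,425). The upper half shows the cell top at (258,185), which measures (0.5203, -0.0155, 0.090) with a 9.3 mm radius, as it should be. I go down and grasp it.

>>> move_arm(
  series=[
    [-0.001, 0.002, -0.05, 0, 0, 0],
    [-0.001, 0.002, -0.1, 0, 0, 0],
    [-0.001, 0.002, -0.15, 0, 0, 0],
    [-0.001, 0.002, -0.185, 0, 0, 0],
    [-0.001, 0.002, -0.185, 0, 0, 0],
  ],
)

```text
clock: 12.25
position: [0.5178, -0.015, 0.0563]
ee_rot: [-1.505, -2.752, 0.005]
force: [-0.9, 0.3, -0.1]
width: 0.501
gripper_force: 0.0
```

>>> move_arm(
  series=[
    [0, 0, 0, 0, 0, 0],
    [0, 0, 0, 0, 0, 0],
    [0, 0, 0, 0, 0, 0],
    [0, 0, 0, 0, 0, 0],
    [0, 0, 0, 0, 0, 0],
  ],
  claw=-1,
  squeeze=20,
)

```text
clock: 12.75
position: [0.5213, -0.0166, 0.0602]
ee_rot: [1.51, 2.753, 0.002]
force: [-0.1, -0.4, 7.2]
width: 0.196
gripper_force: 20.0
```

>>> move_arm(
  series=[
    [0, 0, 0.02, 0, 0, 0],
    [0, 0, 0.07, 0, 0, 0],
    [0, 0, 0.13, 0, 0, 0],
    [0, 0, 0.19, 0, 0, 0],
    [0, 0, 0.24, 0, 0, 0],
  ],
)

```text
clock: 13.25
position: [0.5205, -0.0169, 0.2419]
ee_rot: [1.511, 2.753, 0.002]
force: [1.4, 0.3, -0.4]
width: 0.198
gripper_force: 20.0
```

>>> move_arm(
  series=[
    [-0.009, -0.06, 0, 0, 0, 0],
    [-0.018, -0.12, 0, 0, 0, 0],
    [-0.027, -0.18, 0, 0, 0, 0],
    [-0.036, -0.24, 0, 0, 0, 0],
    [-0.047, -0.305, 0, 0, 0, 0],
  ],
)

```text
clock: 13.75
position: [0.4849, -0.2465, 0.2395]
ee_rot: [1.509, 2.755, 0.001]
force: [1.0, 0.5, -0.7]
width: 0.196
gripper_force: 20.0
```

>>> move_arm(
  series=[
    [-0.001, -0.016, 0, 0, 0, 0],
    [-0.001, -0.016, 0, 0, 0, 0],
    [-0.001, -0.016, 0, 0, 0, 0],
    [-0.001, -0.016, 0, 0, 0, 0],
  ],
)

```text
clock: 14.15
position: [0.485, -0.2555, 0.239]
ee_rot: [-1.507, -2.756, -0.001]
force: [0.7, -0.6, -1.1]
width: 0.199
gripper_force: 20.0
```

```bash
python3 - <<'E'
from h import *
s=readout.observe(); p,d=get_image('wrist')
print(s['position'],s['force'])
P=np.array([(u,v,*bydepth('wrist',u,v,d[v,u],s)) for v in range(60,384) for u in range(100,420) if 0<d[v,u]<.5])
Q=P[(abs(P[:,4]-.143)<.006)&(np.hypot(P[:,2]-.485,P[:,3]+.257)<.03)]; print(len(Q),Q.mean(0).round(4) if len(Q) else 0,cv2.minEnclosingCircle(Q[:,2:4].astype(np.float32)) if len(Q) else 0)
a=p[60:384]; cv2.imwrite('pics/w4.png',np.clip(a[...,::-1]*1.4,0,255).astype(np.uint8))
E
```

```text
[ 0.485042   -0.25545431  0.23897839] [ 0.70086299 -0.64900792 -1.07654182]
348 [ 2.566092e+02  1.886034e+02  4.830000e-01 -2.549000e-01  1.427000e-01] ((0.485546350479126, -0.25806593894958496), 0.019393758848309517)
```

View pics/w4.png

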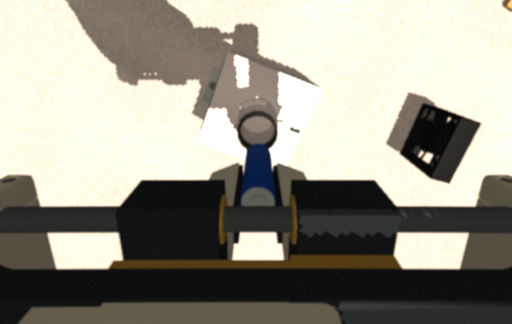

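The view shows the cell held upright and the open neck ring at (258,130), centred at (0.4855, -0.2581) with a 19.4 mm radius, matching the seal's 39 mm outer diameter. I shift 2.6 mm in y and lower.

>>> move_arm(
  series=[
    [0.001, -0.0035, 0, 0, 0, 0],
    [0.001, -0.0035, -0.03, 0, 0, 0],
    [0.001, -0.0035, -0.07, 0, 0, 0],
    [0.001, -0.0035, -0.1, 0, 0, 0],
    [0.001, -0.0035, -0.117, 0, 0, 0],
  ],
)

```text
clock: 14.7
position: [0.4848, -0.259, 0.1497]
ee_rot: [-1.508, -2.753, 0.0]
force: [0.5, -0.5, -0.1]
width: 0.194
gripper_force: 20.0
```

>>> move_arm(
  series=[
    [0, 0, 0, 0, 0, 0],
    [0, 0, 0, 0, 0, 0],
    [0, 0, 0, 0, 0, 0],
    [0, 0, 0, 0, 0, 0],
  ],
)

```text
clock: 15.1
position: [0.4859, -0.2603, 0.1524]
ee_rot: [1.51, 2.753, 0.001]
force: [-0.5, -0.4, 0.6]
width: 0.198
gripper_force: 20.0
```

>>> move_arm(
  series=[
    [0, 0.002, 0, 0, 0, 0],
    [0, 0.002, 0, 0, 0, 0],
    [0, 0.002, 0, 0, 0, 0],
  ],
)

```text
clock: 15.4
position: [0.4853, -0.2585, 0.1515]
ee_rot: [1.511, 2.754, 0.0]
force: [-0.5, 0.1, -0.5]
width: 0.193
gripper_force: 20.0
```

>>> move_arm(
  series=[
    [0, 0, 0, 0, 0, 0],
    [0, 0, 0, 0, 0, 0],
    [0, 0, 0, 0, 0, 0],
    [0, 0, 0, 0, 0, 0],
  ],
  claw=-0.1,
)

```text
clock: 15.8
position: [0.4852, -0.2586, 0.1514]
ee_rot: [-1.511, -2.754, -0.0]
force: [0.7, 0.2, 0.5]
width: 0.441
gripper_force: 0.0
```

>>> move_arm(
  series=[
    [0, 0, 0.03, 0, 0, 0],
    [0, 0, 0.07, 0, 0, 0],
    [0, 0, 0.1, 0, 0, 0],
    [0, 0, 0.1, 0, 0, 0],
    [0, 0, 0.1, 0, 0, 0],
  ],
  claw=1,
)

```text
clock: 16.3
position: [0.4853, -0.2585, 0.2265]
ee_rot: [1.51, 2.754, 0.001]
force: [-0.4, -0.1, 0.2]
width: 0.836
gripper_force: 0.0
```

```bash
python3 - <<'E'
from h import *
s=readout.observe(); p,d=get_image('wrist')
print(s['position'],s['force'])
P=np.array([(u,v,*bydepth('wrist',u,v,d[v,u],s)) for v in range(60,384) for u in range(100,420) if 0<d[v,u]<.5])
Q=P[(abs(P[:,4]-.143)<.006)&(np.hypot(P[:,2]-.485,P[:,3]+.257)<.03)]; print(len(Q),Q.mean(0).round(4),cv2.minEnclosingCircle(Q[:,2:4].astype(np.float32)))
I=P[np.hypot(P[:,2]-.4855,P[:,3]+.258)<.012]; print('inside max z',I[:,4].max() if len(I) else 0, len(I))
a=p[60:384]; cv2.imwrite('pics/w5.png',np.clip(a[...,::-1]*1.8,0,255).astype(np.uint8))
E
```

```text
[ 0.48534673 -0.25852311  0.22645769] [-0.36870515 -0.11340629  0.16099863]
494 [ 2.584291e+02  1.943198e+02  4.857000e-01 -2.584000e-01  1.425000e-01] ((0.4856484830379486, -0.25807639956474304), 0.019518254324793816)
inside max z 0.07152376914500397 65
```

View pics/w5.png

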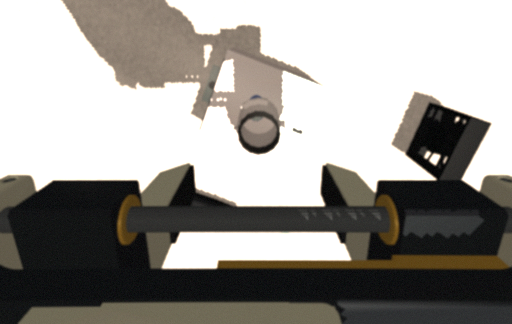

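The neck at (258,130) is clear and the cell is inside, its top at about z 0.07. I go back for the cap.

>>> move_arm(
  series=[
    [-0.003, 0.05, 0, 0, 0, 0],
    [-0.006, 0.115, 0, 0, 0, 0],
    [-0.009, 0.18, 0, 0, 0, 0],
    [-0.012, 0.245, 0, 0, 0, 0],
    [-0.0155, 0.311, 0, 0, 0, 0],
  ],
)

```text
clock: 16.85
position: [0.4725, -0.0235, 0.2253]
ee_rot: [-1.511, -2.753, 0.002]
force: [0.6, 0.3, 0.0]
width: 1.004
gripper_force: 0.0
```

>>> move_arm(
  series=[
    [-0.003, 0.065, 0, 0, 0, 0],
    [-0.006, 0.13, 0, 0, 0, 0],
    [-0.009, 0.195, 0, 0, 0, 0],
    [-0.012, 0.26, 0, 0, 0, 0],
    [-0.0155, 0.312, 0, 0, 0, 0],
  ],
)

```text
clock: 17.35
position: [0.4606, 0.2116, 0.2252]
ee_rot: [-1.508, -2.755, 0.002]
force: [0.1, 0.5, 0.5]
width: 1.004
gripper_force: 0.0
```

>>> move_arm(
  series=[
    [0, 0, 0, 0, 0, 0],
    [0, 0, 0, 0, 0, 0],
    [0, 0, 0, 0, 0, 0],
    [0, 0, 0, 0, 0, 0],
  ],
)

```text
clock: 17.75
position: [0.4621, 0.207, 0.2261]
ee_rot: [-1.514, -2.752, 0.001]
force: [-0.3, 0.0, -0.0]
width: 1.001
gripper_force: 0.0
```

```bash
python3 - <<'E'
from h import *
s=readout.observe(); p,d=get_image('wrist')
print(s['position'],s['width'])
P=np.array([(u,v,*bydepth('wrist',u,v,d[v,u],s)) for v in range(20,384) for u in range(100,420) if 0<d[v,u]<.6])
Q=P[(abs(P[:,4]-.04)<.006)&(np.hypot(P[:,2]-.462,P[:,3]-.209)<.05)]; print(len(Q),Q.mean(0).round(4),cv2.minEnclosingCircle(Q[:,2:4].astype(np.float32)))
E
```

```text
[0.46211754 0.20702286 0.22607426] 1.0013563367650524
2111 [2.582861e+02 1.657456e+02 4.606000e-01 2.096000e-01 4.090000e-02] ((0.46126803755760193, 0.20853747427463531), 0.03273516893386841)
```

>>> move_arm(
  series=[
    [0, 0, -0.055, 0, 0, 0],
    [0, 0, -0.115, 0, 0, 0],
    [0, 0, -0.175, 0, 0, 0],
    [0, 0, -0.225, 0, 0, 0],
    [0, 0, -0.26, 0, 0, 0],
  ],
)

```text
clock: 18.3
position: [0.4613, 0.2072, 0.0292]
ee_rot: [-1.513, -2.753, 0.003]
force: [0.7, -0.0, 0.2]
width: 1.002
gripper_force: 0.0
```

>>> move_arm(
  series=[
    [0, 0, -0.012, 0, 0, 0],
    [0, 0, -0.024, 0, 0, 0],
    [0, 0, -0.033, 0, 0, 0],
    [0, 0, -0.036, 0, 0, 0],
    [0, 0, -0.036, 0, 0, 0],
  ],
)

```text
clock: 18.8
position: [0.4624, 0.2089, 0.0049]
ee_rot: [1.511, 2.754, 0.001]
force: [0.6, -0.4, 0.5]
width: 1.0
gripper_force: 0.0
```

>>> move_arm(
  series=[
    [0, 0, 0, 0, 0, 0],
    [0, 0, 0, 0, 0, 0],
    [0, 0, 0, 0, 0, 0],
  ],
)

```text
clock: 19.1
position: [0.4622, 0.2089, 0.0048]
ee_rot: [1.511, 2.754, 0.001]
force: [-0.4, -0.3, 0.1]
width: 0.999
gripper_force: 0.0
```

>>> move_arm(
  series=[
    [0, 0, 0, 0, 0, 0],
    [0, 0, 0, 0, 0, 0],
    [0, 0, 0, 0, 0, 0],
    [0, 0, 0, 0, 0, 0],
    [0, 0, 0, 0, 0, 0],
  ],
  claw=0.2,
  squeeze=55,
)

```text
clock: 19.6
position: [0.462, 0.2087, 0.0044]
ee_rot: [1.511, 2.754, -0.0]
force: [-0.2, -0.0, -0.3]
width: 0.692
gripper_force: 55.0
```

>>> move_arm(
  series=[
    [0, 0, 0.05, 0, 0, 0],
    [0, 0, 0.11, 0, 0, 0],
    [0, 0, 0.17, 0, 0, 0],
    [0, 0, 0.22, 0, 0, 0],
    [0, 0, 0.267, 0, 0, 0],
  ],
)

```text
clock: 20.1
position: [0.4619, 0.2086, 0.2067]
ee_rot: [1.511, 2.754, 0.001]
force: [0.6, -0.0, -1.0]
width: 0.694
gripper_force: 55.0
```

>>> move_arm(
  series=[
    [0.003, -0.05, 0, 0, 0, 0],
    [0.006, -0.115, 0, 0, 0, 0],
    [0.009, -0.18, 0, 0, 0, 0],
    [0.012, -0.245, 0, 0, 0, 0],
    [0.016, -0.311, 0, 0, 0, 0],
  ],
)

```text
clock: 20.6
position: [0.4735, -0.0263, 0.2048]
ee_rot: [1.51, 2.755, 0.001]
force: [1.7, 0.5, -0.6]
width: 0.693
gripper_force: 55.0
```

>>> move_arm(
  series=[
    [0.003, -0.065, 0, 0, 0, 0],
    [0.006, -0.13, 0, 0, 0, 0],
    [0.009, -0.195, 0, 0, 0, 0],
    [0.012, -0.26, 0, 0, 0, 0],
    [0.016, -0.311, 0, 0, 0, 0],
  ],
)

```text
clock: 21.1
position: [0.4852, -0.2609, 0.2047]
ee_rot: [1.513, 2.753, -0.001]
force: [0.9, 0.8, 0.1]
width: 0.699
gripper_force: 55.0
```

>>> move_arm(
  series=[
    [0, 0, -0.02, 0, 0, 0],
    [0, 0, -0.045, 0, 0, 0],
    [0, 0, -0.055, 0, 0, 0],
    [0, 0, -0.055, 0, 0, 0],
    [0, 0, -0.055, 0, 0, 0],
  ],
)

```text
clock: 21.6
position: [0.4862, -0.2577, 0.1638]
ee_rot: [1.51, 2.755, 0.0]
force: [-0.1, -0.8, -0.8]
width: 0.699
gripper_force: 55.0
```

>>> move_arm(
  series=[
    [0, 0, 0, 0, 0, 0],
    [0, 0, 0, 0, 0, 0],
    [0, 0, 0, 0, 0, 0],
  ],
)

```text
clock: 21.9
position: [0.4863, -0.2578, 0.1639]
ee_rot: [1.51, 2.754, 0.0]
force: [0.4, 0.1, -1.1]
width: 0.694
gripper_force: 55.0
```

>>> move_arm(
  series=[
    [-0.0005, -0.0005, -0.015, 0, 0, 0],
    [-0.0005, -0.0005, -0.03, 0, 0, 0],
    [-0.0005, -0.0005, -0.045, 0, 0, 0],
    [-0.0005, -0.0005, -0.055, 0, 0, 0],
    [-0.0005, -0.0005, -0.061, 0, 0, 0],
  ],
)

```text
clock: 22.4
position: [0.485, -0.258, 0.1163]
ee_rot: [-1.51, -2.753, 0.001]
force: [-0.5, 0.3, 0.2]
width: 0.696
gripper_force: 55.0
```

>>> move_arm(
  series=[
    [0, 0, 0, 0, 0, 0],
    [0, 0, 0, 0, 0, 0],
  ],
)

```text
clock: 22.6
position: [0.4857, -0.2583, 0.1177]
ee_rot: [1.511, 2.754, -0.0]
force: [-0.1, 0.2, -0.2]
width: 0.695
gripper_force: 55.0
```

>>> move_arm(
  series=[
    [0, 0, -0.005, 0, 0, 0],
    [0, 0, -0.01, 0, 0, 0],
    [0, 0, -0.015, 0, 0, 0],
    [0, 0, -0.02, 0, 0, 0],
    [0, 0, -0.02, 0, 0, 0],
  ],
)

```text
clock: 23.1
position: [0.4862, -0.2585, 0.1031]
ee_rot: [1.51, 2.753, 0.001]
force: [-0.7, 1.2, 11.2]
width: 0.693
gripper_force: 55.0
```

>>> move_arm(
  series=[
    [0, 0, 0, 0, 0, 0],
    [0, 0, 0, 0, 0, 0],
  ],
)

```text
clock: 23.3
position: [0.4862, -0.2585, 0.1035]
ee_rot: [1.51, 2.753, 0.001]
force: [-3.1, 1.5, 10.8]
width: 0.7
gripper_force: 55.0
```

>>> move_arm(
  series=[
    [0, 0, -0.001, 0, 0, -0.1],
    [0, 0, -0.001, 0, 0, -0.2],
    [0, 0, -0.001, 0, 0, -0.3],
    [0, 0, -0.001, 0, 0, -0.4],
    [0, 0, -0.001, 0, 0, -0.5],
  ],
)

```text
clock: 23.8
position: [0.4867, -0.2591, 0.103]
ee_rot: [2.175, 2.263, 0.002]
force: [-0.4, -0.5, 12.4]
width: 0.694
gripper_force: 55.0
```

>>> move_arm(
  series=[
    [0, 0, 0, 0, 0, -0.1],
    [0, 0, 0, 0, 0, -0.2],
    [0, 0, 0, 0, 0, -0.3],
    [0, 0, 0, 0, 0, -0.4],
    [0, 0, 0, 0, 0, -0.48],
  ],
)

```text
clock: 24.3
position: [0.4864, -0.259, 0.1029]
ee_rot: [2.67, 1.651, 0.002]
force: [-2.4, 0.3, 11.8]
width: 0.695
gripper_force: 55.0
```

```bash
python3 -c "
from h import *
s=readout.observe();print(s['position'],s['force'],s['ft_torque'],s['ee_rot'])"
```

```text
[ 0.48642862 -0.25903856  0.10289467] [-2.35004525  0.28718801 11.76298785] [-0.01932846  0.45571686  0.14014865] [2.67005850e+00 1.65130109e+00 1.90670195e-03]
```

>>> move_arm(
  series=[
    [0, 0, 0, 0, 0, -0.03],
    [0, 0, 0, 0, 0, -0.06],
    [0, 0, 0, 0, 0, -0.06],
  ],
)

```text
clock: 24.6
position: [0.4865, -0.259, 0.1029]
ee_rot: [2.718, 1.571, 0.002]
force: [-0.4, -0.8, 12.0]
width: 0.701
gripper_force: 55.0
```

```bash
python3 -c "
from h import *
s=readout.observe();print(s['position'],s['force'],s['ft_torque'],s['ee_rot'])"
```

```text
[ 0.48647905 -0.2590054   0.10286683] [-0.43461825 -0.81243791 11.98978257] [-0.00445484  0.39827795 -0.05796856] [2.71827440e+00 1.57069802e+00 1.99124514e-03]
```

>>> move_arm(
  series=[
    [0, 0, 0, 0, 0, -0.03],
    [0, 0, 0, 0, 0, -0.06],
    [0, 0, 0, 0, 0, -0.06],
  ],
)

```text
clock: 24.9
position: [0.4862, -0.2588, 0.1028]
ee_rot: [2.766, 1.486, 0.001]
force: [-2.2, 0.8, 12.2]
width: 0.697
gripper_force: 55.0
```

```bash
python3 -c "
from h import *
s=readout.observe();print(s['position'],s['force'],s['ft_torque'],s['ee_rot'])
p,d=get_image('wrist');cv2.imwrite('pics/w6.png',np.clip(cv2.resize(p[150:340,150:370],None,fx=3,fy=3)[...,::-1]*2.0,0,255).astype(np.uint8));np.savez('w6.npz',p=p,d=d,pos=s['position'],rot=s['ee_rot'])"
```

```text
[ 0.48619469 -0.25884733  0.10282858] [-2.15476236  0.83626268 12.22706104] [0.07978669 0.74215365 0.42634518] [2.76618946e+00 1.48596152e+00 1.47247619e-03]
```

View pics/w6.png

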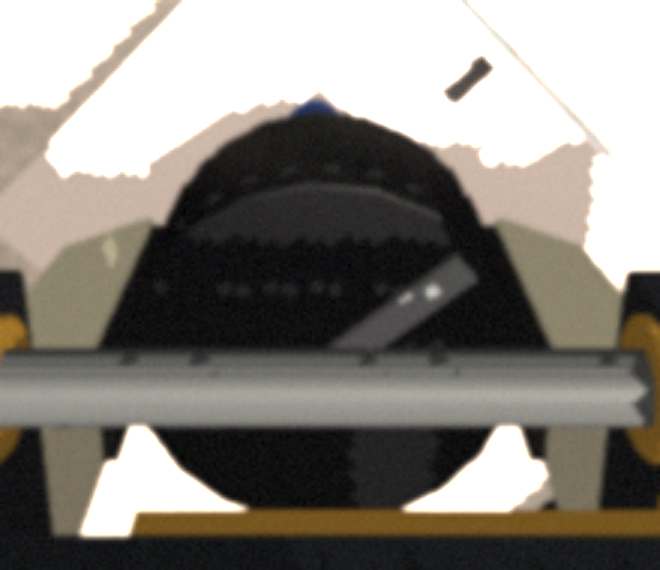

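The pointer bar runs toward the lock mark at (468,80), but there is a blue spot at (318,105) beside the cap. I have to check that.

```bash
python3 - <<'E'
from h import *
z=np.load('w6.npz'); p=z['p'].astype(int); d=z['d']; st=dict(position=z['pos'],ee_rot=z['rot'])
b=(p[...,2]>p[...,0]+15); b[:150]=0; b[340:]=0
vs,us=np.nonzero(b); print(len(us),us.min(),us.max(),vs.min(),vs.max())
P=np.array([bydepth('wrist',u,v,d[v,u],st) for u,v in zip(us,vs) if 150<u<370]); print(P[::max(1,len(P)//8)].round(3))
a=bydepth('wrist',150+475/3,150+268/3,d[239,308],st); print('bar tip',a, np.degrees(np.arctan2(a[1]+.2584,a[0]-.4858)), onz('wrist',150+475/3,150+268/3,.145,st))
l=onz('wrist',150+468/3,150+80/3,.08,st); print('lm',l,np.degrees(np.arctan2(l[1]+.2584,l[0]-.4858)))
q=[onz('wrist',150+x/3,150+y/3,.145,st) for x,y in((345,345),(468,268))]; dd=q[1]-q[0]; print(q,np.degrees(np.arctan2(dd[1],dd[0])))
E
```

```text
28 249 259 184 187
[[ 0.486 -0.251  0.009]
 [ 0.488 -0.252  0.01 ]
 [ 0.485 -0.25   0.013]
 [ 0.487 -0.251  0.014]
 [ 0.489 -0.253  0.012]
 [ 0.485 -0.25   0.015]
 [ 0.487 -0.252  0.015]
 [ 0.49  -0.253  0.016]
 [ 0.483 -0.25   0.016]
 [ 0.486 -0.251  0.018]]
bar tip [ 0.51588301 -0.25763322  0.1387244 ] 1.4600802245238325 [ 0.51664723 -0.25424094  0.145     ]
lm [ 0.53057538 -0.24932154  0.08      ] 11.461670587414902
[array([ 0.4931754 , -0.25451292,  0.145     ]), array([ 0.51577178, -0.25366062,  0.145     ])] 2.1600770655020276
```

The blue spot is the cell at z about 0.015 inside the canister, so that is fine. I turn a little further to feel for the end stop.

>>> move_arm(
  series=[
    [0, 0, 0, 0, 0, -0.03],
    [0, 0, 0, 0, 0, -0.05],
    [0, 0, 0, 0, 0, -0.05],
  ],
)

```text
clock: 25.25
position: [0.4859, -0.2587, 0.1028]
ee_rot: [2.803, 1.416, 0.0]
force: [-3.9, 0.5, 13.1]
width: 0.693
gripper_force: 55.0
```

```bash
python3 -c "
from h import *
s=readout.observe();print(s['position'],s['force'],s['ft_torque'],s['ee_rot'])
p,d=get_image('wrist');np.savez('w7.npz',p=p,d=d,pos=s['position'],rot=s['ee_rot'])
s=readout.observe();print(s['ft_torque'])
def bar(f):
    z=np.load(f); g=z['p'].astype(int).sum(2); st=dict(position=z['pos'],ee_rot=z['rot'])
    m=np.zeros(g.shape,np.uint8); m[233:266,262:312]=(g[233:266,262:312]>75)
    n,l,s,c=cv2.connectedComponentsWithStats(m); k=1+s[1:,4].argmax(); vs,us=np.nonzero(l==k)
    P=np.array([onz('wrist',u,v,.145,st)[:2] for u,v in zip(us,vs)]).astype(np.float32)
    vx,vy,x,y=cv2.fitLine(P,cv2.DIST_HUBER,0,.01,.01).ravel(); yaw=R.from_rotvec(z['rot']).as_matrix()[:,1]
    print(f,len(P),P.min(0),P.max(0),'bar',np.degrees(np.arctan2(vy,vx)),'tool y',np.degrees(np.arctan2(yaw[1],yaw[0])))
bar('w2.npz');bar('w6.npz');bar('w7.npz')
"
```

```text
[ 0.48587091 -0.25873081  0.1027743 ] [-3.88003302  0.49053858 13.0598842 ] [0.05338531 1.01272974 1.18576003] [2.80306613e+00 1.41610056e+00 3.19425781e-04]
[0.08582401 0.95678748 1.18930694]
w2.npz 358 [ 0.49427757 -0.2574227 ] [ 0.5131159  -0.24916013] bar 5.6654296 tool y -27.48189983513616
w6.npz 524 [ 0.49203208 -0.25785467] [ 0.5159938  -0.25057524] bar 3.971543 tool y -33.511760822360316
w7.npz 515 [ 0.49201313 -0.25831175] [ 0.51591265 -0.2518834 ] bar 1.291946 tool y -36.394453802394274
```

The torque rose to 1.2 N·m, so the cap is at the end stop. I back off the twist, let it rise and let go.

>>> move_arm(
  series=[
    [0, 0, 0, 0, 0, 0.025],
    [0, 0, 0.003, 0, 0, 0.025],
    [0, 0, 0.006, 0, 0, 0.025],
    [0, 0, 0.007, 0, 0, 0.025],
    [0, 0, 0.007, 0, 0, 0.025],
  ],
)

```text
clock: 25.8
position: [0.4855, -0.2582, 0.1065]
ee_rot: [2.785, 1.452, -0.002]
force: [1.6, -3.7, -9.1]
width: 0.695
gripper_force: 55.0
```

>>> move_arm(
  series=[
    [0, 0, 0, 0, 0, 0],
    [0, 0, 0, 0, 0, 0],
    [0, 0, 0, 0, 0, 0],
    [0, 0, 0, 0, 0, 0],
    [0, 0, 0, 0, 0, 0],
  ],
  claw=1,
)

```text
clock: 26.3
position: [0.4856, -0.2582, 0.1073]
ee_rot: [2.787, 1.45, 0.0]
force: [-0.5, 0.5, -0.9]
width: 0.993
gripper_force: 0.0
```

>>> move_arm(
  series=[
    [0, 0, 0.02, 0, 0, 0],
    [0, 0, 0.08, 0, 0, 0],
    [0, 0, 0.14, 0, 0, 0],
    [0, 0, 0.2, 0, 0, 0],
    [0, 0, 0.23, 0, 0, 0],
  ],
)

```text
clock: 26.8
position: [0.4861, -0.2596, 0.2845]
ee_rot: [2.784, 1.447, 0.005]
force: [1.1, -0.1, -0.4]
width: 1.001
gripper_force: 0.0
```

>>> move_arm(
  series=[
    [0, 0, 0, 0, 0, 0],
    [0, 0, 0, 0, 0, 0],
    [0, 0, 0, 0, 0, 0],
    [0, 0, 0, 0, 0, 0],
  ],
)

```text
clock: 27.2
position: [0.485, -0.2578, 0.2787]
ee_rot: [-2.785, -1.45, 0.002]
force: [0.3, -0.9, -0.8]
width: 0.997
gripper_force: 0.0
```

```bash
python3 - <<'E'
from h import *
s=readout.observe(); p,d=get_image('wrist'); print(s['position'])
P=np.array([(u,v,*bydepth('wrist',u,v,d[v,u],s)) for v in range(20,300) for u in range(130,390) if 0<d[v,u]<.6])
Q=P[(abs(P[:,4]-.144)<.01)&(np.hypot(P[:,2]-.485,P[:,3]+.258)<.05)]; print(len(Q),Q.mean(0).round(4),np.median(Q[:,4]),np.percentile(Q[:,4],[10,90]),cv2.minEnclosingCircle(Q[:,2:4].astype(np.float32)))
a=p[90:240,170:350]; cv2.imwrite('pics/w8.png',np.clip(cv2.resize(a,None,fx=4,fy=4)[...,::-1]*1.5,0,255).astype(np.uint8)); np.savez('w8.npz',p=p,d=d,pos=s['position'],rot=s['ee_rot'])
E
```

```text
[ 0.4850054  -0.25782559  0.27867332]
2851 [ 2.582087e+02  1.774048e+02  4.863000e-01 -2.567000e-01  1.449000e-01] 0.14508307934896914 [0.14408096 0.14608922] ((0.4855404794216156, -0.25753551721572876), 0.03274233266711235)
```

View pics/w8.png

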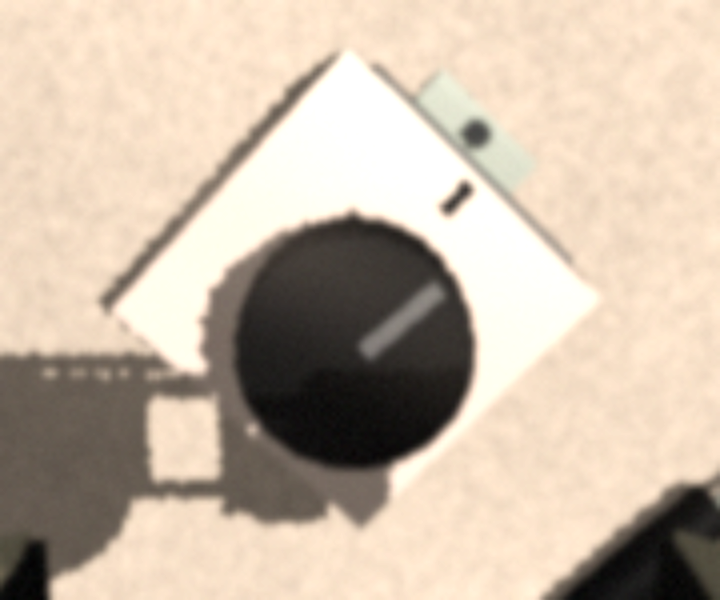

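The cap is seated, its top at 0.145 m as at the start. I compare the pointer heading with the first picture.

```bash
python3 - <<'E'
from h import *
def fit(m,z,st):
    vs,us=np.nonzero(m); P=np.array([onz('wrist',u,v,z,st)[:2] for u,v in zip(us,vs)]).astype(np.float32)
    vx,vy,x,y=cv2.fitLine(P,cv2.DIST_HUBER,0,.01,.01).ravel(); return len(P),P.mean(0).round(4),np.degrees(np.arctan2(vy,vx)).round(1)
for f,c in(('w1.npz',(258,175)),('w8.npz',(259,176))):
    z=np.load(f); p=z['p']; g=p.astype(int).sum(2); st=dict(position=z['pos'],ee_rot=z['rot'])
    m=np.zeros(g.shape,np.uint8); cv2.circle(m,c,25,1,-1)
    b=(m>0)&(g>150); n,l,s,cc=cv2.connectedComponentsWithStats(b.astype(np.uint8)); k=1+s[1:,4].argmax(); r=fit(l==k,.145,st)
    q=np.zeros(g.shape,bool); q[132:150,276:296]=g[132:150,276:296]<250; r2=fit(q,.08,st)
    ctr=np.array([.4856,-.2578]); 
    print(f,'bar',r,'mark',r2,[np.degrees(np.arctan2(*(x[1]-ctr)[::-1])).round(1) for x in(r,r2)])
E
```

```text
w1.npz bar (126, array([ 0.5022, -0.2547], dtype=float32), np.float32(10.7)) mark (20, array([ 0.5308, -0.2489], dtype=float32), np.float32(18.1)) [np.float64(10.6), np.float64(11.1)]
w8.npz bar (147, array([ 0.5015, -0.2566], dtype=float32), np.float32(7.1)) mark (19, array([ 0.5305, -0.2488], dtype=float32), np.float32(12.8)) [np.float64(4.3), np.float64(11.3)]
```

```bash
python3 -c "
from cell import ticket; print(ticket.sign_off())"
```

```text
the job is handed in; nothing more can be done
None
```

The spent cell is in the canister and the cap is back on and locked: its top is at its starting height of 145 mm and its pointer about 5° clockwise of where it started. I let go, the arm is clear, and I handed the job in at about 27 s.

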